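Seat the battery air pump on its dock stud

ROBOT

A 6-joint arm with a two-finger parallel gripper is mounted at the origin on the work surface. World frame = base frame: x ahead of the robot, y to its left, z up, the work surface at z = 0. Lengths are in mm, angles in rad, forces in N, time in s.
With the tool pointing down it reaches from about 250 to 775 mm from the base axis. Payload 4 kg.
Tool frame: the origin (TCP) lies at the very end of the fingers, on their centre line; the grasp point (between the pads) lies arm.tcp_to_grasp behind it (arm.tcp_to_grasp is the distance from the TCP to the grasp point, in mm); z points along the fingers, y is the line along which they close (so a half turn about z gives the same grasp; the last joint's range is limited). The gripper opens to 85 mm and grips with 20 to 120 N. Pads are 22 mm wide; open, the fingers measure 114 mm over their backs; the gripper's body (76 mm by 85 mm) begins 54 mm behind the grasp point. The pads swing forward as they close: fully open they stand 13 mm farther back than shut.
Start: joints at [1.022, 0.087, 1.371, -0, 1.684, -0.103], TCP at [237.16, 496.259, 231.341] pointing down, gripper open.
Joint ranges: [-3.1, 3.1], [-0.76, 2.03], [0.27, 2.55], [-1.08, 4.22], [0.17, 2.65], [-2.57, 2.57]. Speed limits (rad/s): [2.79, 2.79, 3.14, 3.14, 3.14, 3.14].

INTERFACE

Orientations are given as a unit quaternion [x, y, z, w].
In Python, from station import arm, jaws, viewer gives the robot as it stands. The module is installed in compiled form; this text tells all that it offers. Calls block until the motion is done:
- arm.goto(position, orientation): joint-space move of the TCP to a pose.
- arm.move_straight(position, feed=150, orientation=None, until_force=None): straight line of the TCP; orientation=None keeps the orientation; feed is the mean speed in mm/s. With until_force (N) it stops when the force on the tool has changed by that much, and returns True; else False.
- arm.move_joints(angles): joint-space move.
- jaws.move_gripper(opening, squeeze=None): finger opening in mm; squeeze is the grip in N (None keeps the last); returns when the fingers have stopped.
- arm.dwell(seconds).
- arm.solve_ik(position, orientation): joint angles nearest the present ones, or None.
- arm.state(): the state.
- viewer.capture(name): name is "scene" or "side" or "wrist"; returns a dict with "pixels" (480x640x3 uint8, blue, green, red), "vertical_fov" (degrees; the focal length in pixels is half the picture's height over the tangent of half this angle, whatever the lens; pixels are square), "cx", "cy" (the principal point, pixels), "distortion" ([k1, k2, p1, p2, k3] as OpenCV has them; the pictures are not rectified), "origin" and "rotation" of the camera in the world. Camera axes: x right, y up, looking along -z (the intrinsics and any distortion apply to the point x, -y, -z); pixel columns grow to the right and rows downward; lengths in mm; the calibration is good to about 2 mm. A picture is of the moment at which its call begins. There is no depth.
A pose or a line that the arm cannot do raises arm.PlanningError and nothing moves.
- arm.sign_off(): hands the job in; it is judged then, once.
Trained networks look in a picture, given as the dict that the camera call returned (one of the last four; its "shot" number tells which), for a name from the list of things; names that differ only in an ending like _2 or _b are one class to them, and where a whole thing is asked for, a point or a joint stands for the part that bears it (a point fixed in the world has none). Each returns a list of dicts, best first, with "score" (0 to 1); they miss things now and then, are a little off and sometimes report something else, mostly with a low value. They report only what shows in the picture. A call takes as long as a camera call. They do not tell look-alikes from the thing itself.
- viewer.trace(picture, target): "region" (480x640 bool, what is visible of it) and "location" ([column, row] in pixels, amid what is visible of it).
The state is a dict: "t": time; "joint_positions": joint angles; "joint_vel": joint speeds; "joint_efforts": joint torques, N m; "position": TCP position; "tool_rot": TCP orientation; "force": force on the tool from outside, world axes, zero at the start; "moment": the same for the moment, N m; "gripper_width": finger opening in mm; "finger_force": force on a finger pad.
Only numpy, scipy, OpenCV 4.12 (cv2) and the standard library are available. Lean on these libraries where they do the work, as an engineer would, in place of code of your own. Each camera call takes 0.05 s, during which the arm holds its last target. There are 200 camera calls.

TASK

Put the blue battery air pump on the grey dock: bring its yellow mounting plate down between the two fences until it rests lightly on top of the stud beside the hole, slide it along the dock by feel until the hole finds the stud, and let it drop so that the plate lies flat on the dock's floor with the stud through the hole. Never press hard on the dock or stud, or let the pump fall onto it; leave everything else where it stands and let go of the pump at the end.

Things in the scene. Friction and masses are not known exactly. Their poses are not given: they have to be found in the camera images.
- pump_mid (a point): Centre of the blue air pump's case, the part to grasp: 76 mm long (x), 40 mm wide (y), 60 mm high (z up), fixed on a yellow plate 5 mm thick; 0.25 to 0.42 kg in all. This point is 35 mm above the plate's underside. In this frame the plate spans x -42 to +120 mm, y -38 to +38 mm: a bare tongue on the +x side. A white nozzle 6 mm thick juts 12 mm from the case's +x end.
- pump_hole (a point): Centre of the round through hole, 13 mm across, in the plate's tongue, at the plate's underside: 62 mm along +x from pump_mid and 35 mm below it; 58 mm of plate continues beyond it. Axes as pump_mid. At the start the plate lies flat on the shelf, tongue roughly away from the robot.
- dock: Grey dock screwed to the shelf; origin at its underside's centre, x along its length, z up. Base 230 mm (x) by 108 mm (y), flat floor 6 mm above the shelf. A fence along each long side, top 20 mm above the shelf; the channel between them is 82 mm wide, open at both ends. The pump's tongue may point to the dock's +x or -x. A seated plate's underside is 6 mm above the shelf.
- slot_mid (a point): Centre of the dock's floor, 6 mm above the shelf, axes as the dock. An upright brass stud is clamped on the dock's lengthwise centre line somewhere from 24 mm before to 24 mm after this point along x: its place is not measured, it must be felt or seen. Stud: 8 mm thick, 11 mm high above the floor, the top 3 mm tapering to 5 mm. It does not give way.
- cave: Bystander: brown ceramic cave ornament, a dome 104 mm across, 70 mm high; origin at the centre of its underside.
- scraper: Bystander: green and black algae magnet scraper, 75 x 45 mm, 46 mm high; origin at the centre of its underside.
- thermometer: Bystander: glass thermometer lying flat along its x, 126 mm long, 14 mm high, 24 mm wide at two black clips; origin at the middle of its underside.
- testkit: Bystander: white open tray with four capped test vials, 70 x 150 mm, 66 mm high with the vials; origin at the centre of its underside.
- food_mid (a point): Bystander: closed fish food canister, 68 mm across, 100 mm high; this point is on its axis 50 mm up.
- conditioner_mid (a point): Bystander: water conditioner bottle, 58 mm across, 150 mm high; this point is on its axis 60 mm up.
Not all that is in view belongs to the job. Of the things that look like the part that bears pump_mid, take the one that is farthest to the robot's left at the start.

How it is judged (in metres and radians):
On the way:
1. the plate rests lightly on top of the stud, between the fences, not yet dropped over it (contact force between pump and dock above 0.5 N and z of pump_hole in the frame of dock between 0.0145 and 0.03 m and y of pump_hole in the frame of dock between -0.008 and 0.008 m and x of pump_hole in the frame of dock between -0.085 and 0.085 m), for 0.4 s.
At the end, for the whole second after the job is handed in: The plate lies flat on the dock's floor, stud through its hole: hole centre within 28 mm of the dock's centre along it and 6 mm across, underside less than 2.5 mm above the floor, tilt under 2 degrees, along the dock within 0.15 rad; the pump let go and at rest (x of pump_hole in the frame of dock between -0.028 and 0.028 m and y of pump_hole in the frame of dock between -0.006 and 0.006 m and z of pump_hole in the frame of dock between 0.003 and 0.0085 m and angle between pump_mid's own z axis and vertical below 0.035 rad and angle between the x axis of pump_mid and the x axis of dock, either way round below 0.15 rad); the robot touches nothing.
It fails at once if the pump or its plate presses on or strikes the dock, its stud included, with more than 45 N (contact force between pump and dock above 45 N).
It fails at once if a bystander (cave, scraper, thermometer, test kit, food canister, conditioner bottle) is moved more than 15 mm (distance of any of cave, scraper, thermometer, testkit, food_mid, conditioner_mid from where it was at the start of the episode above 0.015 m).
It also fails if it takes over 58 s, if anything falls off the work surface, if the arm or the gripper's body presses on something with over 40 N, if the wrist force passes 120 N, or if a joint passes its speed limit or range.

## Working session

There is one attempt and no reset: what is moved stays moved. The work goes in short steps, each a Python script; the robot and the scene stay as the last script left them, time stands still between calls to the robot, and variables do not carry over. Pictures are saved under pics/ and viewed, at most 10 in all, crops included, and the job is handed in when it is done.

```bash
mkdir -p pics
cat > h.py <<'E'
import numpy as np, cv2
from station import arm, jaws, viewer
def K(p):
    f=240/np.tan(np.radians(p["vertical_fov"])/2)
    return np.array([[f,0,p["cx"]],[0,f,p["cy"]],[0,0,1.]]), np.array(p["distortion"],float)
def to_plane(p,px,z):
    k,d=K(p); u=cv2.undistortPoints(np.array(px,float).reshape(-1,1,2),k,d).reshape(-1,2)
    r=np.c_[u[:,0],-u[:,1],-np.ones(len(u))]@np.array(p["rotation"]).T
    o=np.array(p["origin"]); return o+r*((z-o[2])/r[:,2])[:,None]
def project(p,X):
    k,d=K(p); c=(np.atleast_2d(X)-np.array(p["origin"]))@np.array(p["rotation"])
    return cv2.projectPoints(c*[1,-1,-1],np.zeros(3),np.zeros(3),k,d)[0].reshape(-1,2)
E
python3 - <<'E'
from h import *
P={n:viewer.capture(n) for n in("scene","side")}
for n,p in P.items():
    cv2.imwrite(f"pics/{n}0.png",p["pixels"]); print(n,np.round(p["origin"]),p["vertical_fov"])
    for t in("pump_mid","dock","cave","scraper","thermometer","testkit","food_mid","conditioner_mid"):
        for r in viewer.trace(p,t)[:3]:
            m=r["region"]; print(t,round(r["score"],2),np.round(r["location"]),m.sum(),np.round(to_plane(p,r["location"],30)[0]))
print(arm.tcp_to_grasp,arm.state())
E
```

```text
scene [ 860. -538.  906.] 54.165703654795955Traceback (most recent call last):
  File "<stdin>", line 7, in <module>
  File "h.py", line 8, in to_plane
    r=np.c_[u[:,0],-u[:,1],-np.ones(len(u))]@np.array(p["rotation"]).T
      ~~~~~~~~~~~~~~~~~~~~~~~~~~~~~~~~~~~~~~^~~~~~~~~~~~~~~~~~~~~~~~~~
ValueError: matmul: Input operand 1 has a mismatch in its core dimension 0, with gufunc signature (n?,k),(k,m?)->(n?,m?) (size 4 is different from 3)
```

View pics/scene0.png

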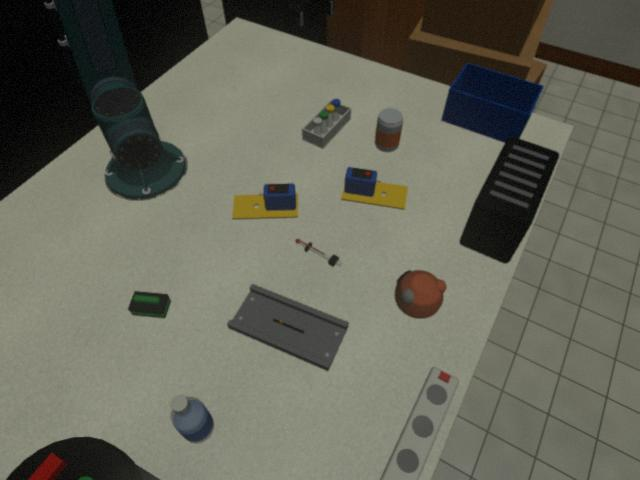

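The scene picture shows two blue pumps on yellow plates, at (280,195) and (360,182). The dock is at (288,326), and its stud shows as a brass spot near (280,322). The rotation comes as a quaternion, so I'll fix the helper.

```bash
sed -i 's/np.array(p\["rotation"\])/R(p)/; 3i from scipy.spatial.transform import Rotation\ndef R(p): return Rotation.from_quat(p["rotation"]).as_matrix()' h.py
python3 - <<'E'
from h import *
P={n:viewer.capture(n) for n in("scene","side")}
for n,p in P.items():
    cv2.imwrite(f"pics/{n}0.png",p["pixels"]); print(n,np.round(p["origin"]),p["vertical_fov"])
    for t in("pump_mid","dock","cave","scraper","thermometer","testkit","food_mid","conditioner_mid"):
        for r in viewer.trace(p,t)[:3]:
            m=r["region"]; print(t,round(r["score"],2),np.round(r["location"]),m.sum(),np.round(to_plane(p,r["location"],30)[0]))
            np.save(f"pics/{n}_{t}_{int(r['location'][0])}.npy",m)
print(arm.tcp_to_grasp,arm.state())
s=P["scene"]["pixels"]
cv2.imwrite("pics/crop0.png",cv2.resize(s[130:370,210:430],None,fx=2.5,fy=2.5,interpolation=cv2.INTER_CUBIC))
E
```

```text
scene [ 860. -538.  906.] 54.165703654795955
pump_mid 0.83 [368. 189.] 1848 [560. 208.  30.]
pump_mid 0.76 [268. 205.] 1857 [371.  38.  30.]
dock 0.62 [288. 328.] 5633 [ 591. -212.   30.]
cave 0.78 [417. 293.] 1896 [784.  -7.  30.]
scraper 0.92 [147. 304.] 944 [ 305. -315.   30.]
thermometer 0.84 [328. 254.] 200 [571. -12.  30.]
food_mid 0.68 [386. 128.] 988 [501. 438.  30.]
conditioner_mid 0.95 [191. 422.] 1529 [ 538. -456.   30.]
side [ -89. -783. 1053.] 50.718425588250135
pump_mid 0.71 [256. 279.] 1467 [347.  23.  30.]
pump_mid 0.64 [276. 212.] 968 [546. 213.  30.]
dock 0.87 [373. 296.] 2900 [ 551. -216.   30.]
cave 0.97 [381. 216.] 907 [787.  -3.  30.]
scraper 0.89 [321. 377.] 709 [ 297. -317.   30.]
thermometer 0.77 [318. 260.] 187 [522. -25.  30.]
testkit 0.75 [191. 213.] 1051 [342. 372.  30.]
food_mid 0.81 [232. 180.] 698 [529. 437.  30.]
conditioner_mid 0.87 [440. 350.] 1138 [ 562. -441.   30.]
18.700000000000003 {'t': 1.05, 'joint_positions': array([ 1.02185709e+00,  8.72071281e-02,  1.37067349e+00, -1.55865205e-05,
        1.68363215e+00, -1.03104988e-01]), 'joint_vel': array([ 7.82228929e-04, -9.07746626e-05,  4.20580703e-04, -3.99040621e-04,
       -5.93807749e-04,  2.11791998e-04]), 'joint_efforts': array([ 5.05101780e-04, -3.51741385e+01, -3.13463187e+01, -1.19890860e-04,
        6.24203276e-04, -3.72357317e-05]), 'position': array([237.18521185, 496.24607203, 231.35044101]), 'tool_rot': array([2.21076363e-01, 9.75256500e-01, 3.53561627e-05, 2.01276888e-05]), 'force': array([-0.19439915,  0.59761144, -0.03181342]), 'moment': array([0.02048972, 0.02416298, 0.01536125]), 'finger_force': 0.0, 'gripper_width': 85.43010180404411}
```

View pics/side0.png

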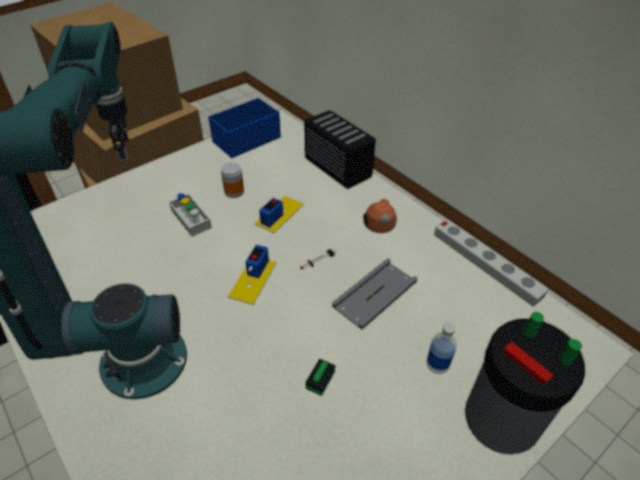

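View pics/crop0.png

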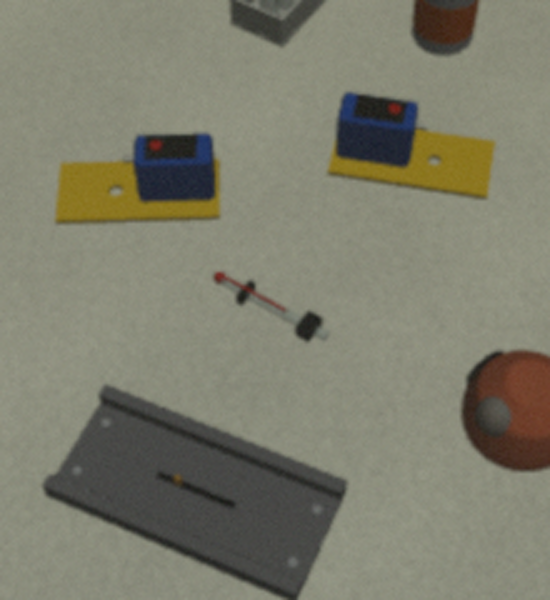

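Look-alikes: pump A at scene (368,189), world about (560,208), and pump B at (268,205), world about (371,38). The robot's left is +y, so A is the one meant. The crop confirms this: A's tongue also points away from the robot, while B's points toward it. The stud top shows at crop (178,479), which is scene (281,322), off-centre in its groove. Next I'll fit the poses with silhouettes.

```bash
cat >> h.py <<'E'
def box(a,b,c,d,e,f): return np.array([[x,y,z] for x in(a,b) for y in(c,d) for z in(e,f)],float)
PUMP=[box(-42,120,-38,38,0,5),box(-38,38,-20,20,5,65)]   # origin: underside below pump_mid
DOCK=[box(-115,115,-54,54,0,6),box(-115,115,41,54,0,20),box(-115,115,-54,-41,0,20)]
def place(B,q,z=0):
    c,s=np.cos(q[2]),np.sin(q[2]); return B@np.array([[c,-s,0],[s,c,0],[0,0,1]]).T+[q[0],q[1],z]
def render(p,boxes,q,z=0,up=4):
    m=np.zeros((480*up,640*up),np.uint8)
    for B in boxes:
        h=cv2.convexHull(project(p,place(B,q,z)).astype(np.float32)*up+up/2-.5)
        cv2.fillConvexPoly(m,np.round(h).astype(np.int32),1)
    return cv2.resize(m.astype(np.float32),(640,480),interpolation=cv2.INTER_AREA)
def fit(ps,masks,boxes,q0,z=0):
    from scipy.optimize import minimize
    def cost(v):
        q=[v[0],v[1],v[2]/60]
        return sum(np.abs(render(p,boxes,q,z)-m).sum()/m.sum() for p,m in zip(ps,masks))
    v0=np.array([q0[0],q0[1],q0[2]*60])
    for st in(12,4):
        r=minimize(cost,v0,method="Nelder-Mead",options=dict(initial_simplex=v0+np.vstack([np.zeros(3),np.eye(3)*st]),xatol=.1,fatol=1e-4)); v0=r.x
    return np.array([v0[0],v0[1],v0[2]/60]),r.fun
E
python3 - <<'E'
from h import *
import glob
ps={n:viewer.capture(n) for n in("scene","side")}
def m(n,t,w): return [viewer_r["region"] for viewer_r in viewer.trace(ps[n],t) if abs(viewer_r["location"][0]-w)<8][0].astype(np.float32)
S=list(ps.values())
for nm,t,B,ws,wd,q0 in(("pump","pump_mid",PUMP,368,276,(545,205,0)),("dock","dock",DOCK,288,373,(570,-214,-.3))):
    ms=[m("scene",t,ws),m("side",t,wd)]
    for dy in(-.3,0,.3):
        print(nm,fit(S,ms,B,(q0[0],q0[1],q0[2]+dy)))
    for i in(0,1): print(" single",fit(S[i:i+1],ms[i:i+1],B,q0))
print("stud scene",to_plane(S[0],[[281.2,321.6]],16))
E
```

```text
pump (array([5.32972568e+02, 2.12976627e+02, 3.40152531e-01]), np.float64(0.1537540704011917))
pump (array([5.32737364e+02, 2.13185421e+02, 3.34346091e-01]), np.float64(0.1494404524564743))
pump (array([5.32998813e+02, 2.13482641e+02, 3.36607250e-01]), np.float64(0.152007594704628))
 single (array([5.33096259e+02, 2.13132661e+02, 3.28951252e-01]), np.float64(0.04666304960846901))
 single (array([5.32530129e+02, 2.13623375e+02, 3.39723099e-01]), np.float64(0.10302834957838058))
dock (array([ 5.79299168e+02, -2.00135433e+02,  1.05448997e-01]), np.float64(0.04834534227848053))
dock (array([ 5.79446158e+02, -2.00141242e+02,  1.05618352e-01]), np.float64(0.047477200627326965))
dock (array([ 5.78854200e+02, -2.00343850e+02,  1.08124983e-01]), np.float64(0.04793056845664978))
 single (array([ 5.79197466e+02, -2.00600015e+02,  1.09011625e-01]), np.float64(0.019606316462159157))
 single (array([ 5.79489949e+02, -1.99526893e+02,  1.01349628e-01]), np.float64(0.02592223323881626))
stud scene [[ 565.93848908 -202.42624829   16.        ]]
```

```bash
cat >> h.py <<'E'
def down(yaw): return [np.cos(yaw/2),np.sin(yaw/2),0,0]   # tool x at yaw, y at yaw-90deg
E
python3 - <<'E'
from h import *
q=np.array([532.8,213.3,.334]); g=q[:2]+8*np.array([np.cos(q[2]),np.sin(q[2])])
for a in(0,np.pi):
    print([np.round(arm.solve_ik([x,y,z],down(t+a)),2) for x,y,z,t in((g[0],g[1],24,q[2]),(512,-207,60,.1055))])
a=min((0,np.pi),key=lambda a:max(abs(arm.solve_ik([g[0],g[1],24],down(q[2]+a))[5]),abs(arm.solve_ik([512,-207,60],down(.1055+a))[5])))
print("a",a); open("a.txt","w").write(str(a))
arm.goto([g[0],g[1],130],down(q[2]+a))
p=viewer.capture("wrist"); cv2.imwrite("pics/w1.png",p["pixels"])
print(arm.move_straight([g[0],g[1],24],feed=100,until_force=12))
jaws.move_gripper(30,80); s=arm.state(); print(s["gripper_width"],s["finger_force"],s["position"],s["t"])
f0=s["force"]; arm.move_straight([g[0],g[1],110],feed=80)
s=arm.state(); print(s["gripper_width"],s["force"],s["moment"],s["t"])
p=viewer.capture("wrist"); cv2.imwrite("pics/w2.png",np.hstack([cv2.resize(p["pixels"],(400,300)),cv2.resize(viewer.capture("scene")["pixels"][60:300,230:550],(400,300))]))
E
```

```text
[array([ 0.28,  0.29,  1.56, -0.  ,  1.29,  1.52]), array([-0.49,  0.19,  1.61, -0.  ,  1.35,  0.98])]
[array([ 0.28,  0.29,  1.56, -0.  ,  1.29, -1.62]), array([-0.49,  0.19,  1.61, -0.  ,  1.35, -2.16])]
a 0
False
39.21428257416862 81.84632778167725 [540.88023739 216.29445301  24.78401027] 4.6667
39.10844421277603 [ 0.91131553 -0.63210156 -3.86005137] [-0.01274262  0.00862007  0.00932436] 5.8917
```

View pics/w2.png

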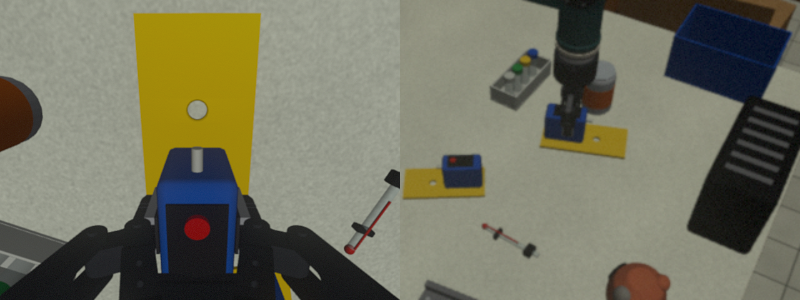

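The right pump is held: 39.1 mm jaw width and about 3.9 N lift. The wrist picture shows the hole at about (315,176) at full scale. I'll measure it in hand, then look at the stud with the wrist camera from behind the dock.

```bash
cat >> h.py <<'E'
def find_hole(p):
    "hole centre pixel in the yellow plate, wrist view"
    b=cv2.medianBlur(p["pixels"],5); hsv=cv2.cvtColor(b,cv2.COLOR_BGR2HSV)
    y=cv2.inRange(hsv,(18,120,60),(35,255,255))
    cs,h=cv2.findContours(y,cv2.RETR_CCOMP,cv2.CHAIN_APPROX_NONE)
    out=[]
    for c,hh in zip(cs,h[0]):
        if hh[3]>=0 and cv2.contourArea(c)>150:
            (u,v),_,_=cv2.fitEllipse(c); out.append((u,v,cv2.contourArea(c)))
    return out
def in_tool(s,X):
    return Rotation.from_quat(s["tool_rot"]).inv().apply(np.array(X)-s["position"])
E
python3 - <<'E'
from h import *
s=arm.state(); p=viewer.capture("wrist"); hs=find_hole(p); print(hs,s["position"])
for u,v,_ in hs:
    X=to_plane(p,[[u,v]],s["position"][2]-24.8+5)[0]; print(X,in_tool(s,X))
t=.1055; e=np.array([np.cos(t),np.sin(t)])
c=np.array([512,-207.5])-e*95
arm.goto([c[0],c[1],230],down(t)); arm.dwell(.2)
s=arm.state(); p=viewer.capture("wrist"); cv2.imwrite("pics/w3.png",p["pixels"]); print(find_hole(p),s["t"])
D=np.array([579.2,-200.2,t])
for nm,X in(("stud",[-13.5,0,17]),("slot",[0,0,6]),("end+",[115,0,6]),("end-",[-115,0,6])): print(nm,project(p,place(np.array([X],float),D))[0].round(1))
for r in viewer.trace(p,"dock")[:1]: print(r["score"],fit([p],[r["region"].astype(np.float32)],DOCK,D))
E
```

```text
[(315.1690368652344, 175.36744689941406, 776.5)] [539.85606059 215.76326304 109.03773936]
[590.93650648 234.40230594  89.23773936] [54.40319608 -0.86410555 19.70308227]
[(315.13702392578125, 175.31085205078125, 779.0)] 7.9417
stud [317.   23.7]
slot [317.    8.5]
end+ [ 317.5 -164. ]
end- [316.6 149.8]
0.66 (array([ 6.85708135e+02, -1.85782991e+02,  1.06947204e-01]), np.float64(0.02327725850045681))
```

View pics/w3.png

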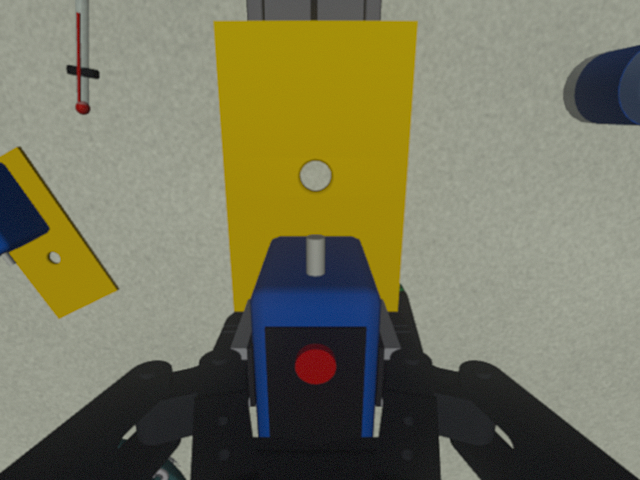

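The wrist view shows the hole at (315,175) and the dock's channel centre at about x=314, so the lateral alignment agrees within about 1 mm. Now I'll bring the pump down lightly beside the stud.

```bash
cat >> h.py <<'E'
T=.1055; D=np.array([579.2,-200.2,T])
def tcp_for_hole(x,y,z): return place(np.array([[x-54.2,y,0.]]),D)[0]+[0,0,z+24.8]   # hole pose in dock frame (mm) -> TCP
def hole_now(s=None):
    s=s or arm.state(); d=s["position"][:2]-D[:2]; c,n=np.cos(T),np.sin(T)
    return np.array([c*d[0]+n*d[1]+54.2,-n*d[0]+c*d[1],s["position"][2]-24.8])
def rep(tag=""):
    s=arm.state(); print(tag,"hole",hole_now(s).round(2),"F",np.round(s["force"],2),"M",np.round(s["moment"],2),"w",round(s["gripper_width"],2),"t",round(s["t"],2)); return s
E
python3 - <<'E'
from h import *
goal=np.array([-23.5,0,50.])
arm.goto(tcp_for_hole(*goal),down(T)); arm.dwell(.3); rep("hover")
e=goal-hole_now(); g=goal+e
arm.move_straight(tcp_for_hole(*g),feed=30); arm.dwell(.3); s=rep("corr")
np.save("bias.npy",np.r_[e,s["force"]])
P=viewer.capture("scene"),viewer.capture("side")
hit=arm.move_straight(tcp_for_hole(g[0],g[1],22+e[2]),feed=40,until_force=2.5); rep(hit)
if not hit:
    hit=arm.move_straight(tcp_for_hole(g[0],g[1],13+e[2]),feed=8,until_force=2); rep(hit)
arm.dwell(.6); rep("rest")
a=viewer.capture("side")["pixels"][200:380,300:460]; b=viewer.capture("scene")["pixels"][240:400,180:400]
cv2.imwrite("pics/d1.png",np.hstack([cv2.resize(a,(400,450)),cv2.resize(b,(400,450))]))
E
```

```text
hover hole [-23.01  -0.79  51.98] F [-0.21  0.88 -3.86] M [ 0.03 -0.04  0.04] w 39.16 t 9.08
corr hole [-23.98   0.81  47.98] F [-0.59 -0.01 -1.99] M [0.   0.02 0.05] w 39.53 t 9.63
False hole [-23.81   0.67  20.23] F [ 0.51 -0.05 -3.03] M [ 0.02  0.   -0.01] w 39.29 t 10.58
True hole [-24.06   0.78  16.45] F [-0.28 -0.49  3.77] M [-0.04 -0.34 -0.04] w 39.11 t 11.18
rest hole [-24.11   0.8   16.27] F [-0.76 -0.88  5.67] M [-0.03 -0.43 -0.06] w 39.15 t 11.78
```

View pics/d1.png

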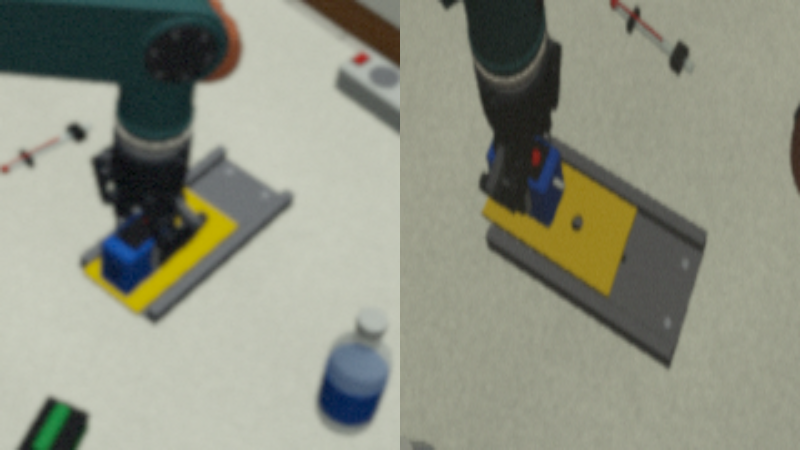

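The plate rests lightly on the stud: underside at 16.3 mm, and Fz risen by about 9 N. The picture shows it between the fences with the hole clear of the stud. Next I'll slide it +x by feel.

Run:
```python
from h import *
z0=hole_now()[2]+.3; ok=False
for x in np.arange(-22.5,-2,1.3):
    arm.move_straight(tcp_for_hole(x,.2,z0),feed=12); s=rep("slide")
    if s["force"][2]<-1.5:
        hit=arm.move_straight(tcp_for_hole(x,.2,13.5),feed=10,until_force=3); s=rep(f"probe {hit}")
        if not hit: ok=True; break
        arm.move_straight(tcp_for_hole(x,.2,z0),feed=10)
    if s["force"][2]>15: print("high"); break
print(ok)
```

```text
slide hole [-23.02   0.38  16.58] F [-4.2   0.15  4.76] M [0.12 0.35 0.05] w 39.1 t 12.34
slide hole [-21.35   0.23  16.25] F [-1.69  0.14  2.14] M [ 0.01  0.13 -0.04] w 38.94 t 12.6
slide hole [-19.92   0.72  15.37] F [ 1.23 -0.92 -2.72] M [ 0.02 -0.19 -0.04] w 38.96 t 12.86
probe False hole [-19.38   0.53  13.26] F [ 3.96  2.07 -4.8 ] M [ 0.35 -0.61  0.08] w 39.33 t 13.32
True
```

The plate has dropped over the stud's top (13.3 mm). The side force is +x/+y, so I'll centre on the stud and then lower.

Run:
```python
from h import *
h=np.array([-19.6,.2,13.5])
for i in range(5):
    s=rep("c"); f=s["force"][:2]; c,n=np.cos(T),np.sin(T)
    F=np.array([c*f[0]+n*f[1],-n*f[0]+c*f[1]])
    if np.abs(F).max()<1.2: break
    h[:2]+=np.clip(.3*F,-1,1)*(np.abs(F)>1); arm.move_straight(tcp_for_hole(*h),feed=10); arm.dwell(.15)
for z in(11.5,9.5,8,7):
    hit=arm.move_straight(tcp_for_hole(h[0],h[1],z),feed=10,until_force=5); s=rep(f"z{z} {hit}")
    if hit: break
```

```text
c hole [-19.38   0.53  13.26] F [ 3.96  2.07 -4.8 ] M [ 0.35 -0.61  0.08] w 39.33 t 13.32
c hole [-18.96   0.69  13.34] F [ 0.25  0.02 -3.92] M [ 0.14 -0.17  0.03] w 39.51 t 13.76
z11.5 False hole [-18.74   0.62  11.37] F [ 1.8   0.68 -3.15] M [-0.02 -0.14  0.04] w 38.98 t 14.11
z9.5 False hole [-18.75   0.77   9.33] F [-0.18 -0.79 -3.15] M [-0.03 -0.05  0.02] w 38.81 t 14.46
z8 False hole [-18.74   0.73   7.88] F [-0.77  0.26 -3.32] M [-0.01 -0.08  0.03] w 39.31 t 14.76
z7 False hole [-18.68   0.7    6.91] F [-0.62 -0.62 -2.86] M [ 0.01 -0.03 -0.02] w 39.31 t 15.01
```

Run:
```python
from h import *
h=np.array([-18.7,.7])
hit=arm.move_straight(tcp_for_hole(*h,4.),feed=6,until_force=3); rep(f"floor {hit}")
jaws.move_gripper(60); arm.dwell(.3); rep("open")
p=tcp_for_hole(*h,0); arm.move_straight([p[0],p[1],130],feed=60); rep("up")
arm.move_straight([p[0]-60,p[1],260],feed=120); arm.dwell(.3); rep("clear")
S=[viewer.capture(n) for n in("scene","side")]
for n,w in zip(S,((288,328),(373,296))):
    r=[r for r in viewer.trace(n,"pump_mid") if np.hypot(*(np.array(r["location"])-w))<70]
    for x in r: print(x["score"],x["location"],fit([n],[x["region"].astype(np.float32)],PUMP,(508,-207,T),6))
a=S[0]["pixels"][270:390,210:370]; b=S[1]["pixels"][240:340,310:430]
cv2.imwrite("pics/end.png",np.hstack([cv2.resize(a,(400,300),interpolation=cv2.INTER_CUBIC),cv2.resize(b,(400,333),interpolation=cv2.INTER_CUBIC)[:300]]))
```

```text
floor True hole [-18.6    0.62   5.99] F [-2.3   0.79  5.62] M [-0.2  -0.33 -0.02] w 38.9 t 15.33
open hole [-20.1    1.65   3.79] F [ 0.17  0.21 -0.52] M [-0.02  0.04  0.04] w 59.99 t 15.97
up hole [-18.92   0.82 104.73] F [-0.09 -0.21  0.46] M [-0.06 -0.02 -0.05] w 59.93 t 17.81
clear hole [-78.38   7.09 234.72] F [-0.48  0.14  0.01] M [-0.01 -0.01 -0.02] w 60.0 t 19.45
0.73 [269.7, 317.6] (array([ 5.01153695e+02, -2.09125877e+02,  1.14984636e-01]), np.float64(0.08876342326402664))
0.89 [360.9, 299.6] (array([ 4.98686710e+02, -2.09225988e+02,  1.41404962e-01]), np.float64(0.09487379342317581))
```

View pics/end.png

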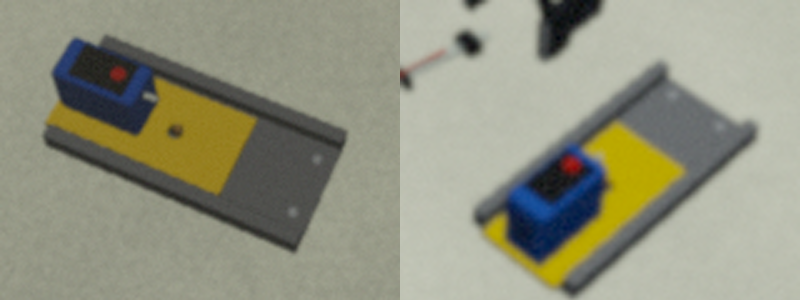

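The plate lies flat in the channel and the stud shows through the hole (left panel at (176,130)). The gripper is clear, so I'm handing in.

```bash
python3 -c "
from h import *
print(arm.sign_off())"
```

```text
the job is handed in; nothing more can be done
None
```

The left-hand pump is on the dock, its plate flat on the floor with the stud through the hole; I let go of it and handed the job in at about 19.5 s (no verdict was returned).

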